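# Move the soldered finial to the cooling bowl with the spring tongs

## Task

The copper finial with the ball on top, standing on the white soldering board, has just been soldered and is too hot to touch. Take the steel spring tongs out of their wooden block, use them to carry the finial into the larger terracotta bowl, and stand the tongs back in the well of their block. Never touch the finial with the gripper itself.

Things in the scene. Friction and masses are not known exactly. Their poses are not given: they have to be found in the camera images.
- tongs: Steel spring tongs, 120 g, upright in the block's well, tips down. Two parallel flat arms, each 14 mm wide (x), 4 mm thick (y), 135 mm tall (z), joined by pins 80 and 126 mm up. Origin: tip level, midway between the relaxed arms; z up from the tips, y across the arms. Relaxed outer faces at y = +-22 mm, tip gap 36 mm. -y arm slides to the fixed +y arm, always parallel, and springs back.
- tongs_grip (a point): Where to hold the tongs: between the grooved outer faces, 108 mm above the tips; pinch from above, closing along the tongs' y. The spring yields at 4 N, needs 8 N after 20 mm, stops at 24 mm. Tip gap = pad opening less 8 mm: hold at about 40 mm to keep the tips open; on the 18 mm finial the pads stand 26 mm apart. Turns with the tongs.
- finial: Copper, 40 g: round foot 18 mm across, 24 mm tall, thin neck, 16 mm ball on top, 44 mm in all. Stands on the white soldering board (fixed, 12 mm thick, 90 x 170 mm), in a row, about 56 mm apart and in any order, with two unwanted copper pieces: an 18 mm cube and a flat ring 28 mm wide, 8 mm tall. Origin: centre of its underside, z up.
- bowl: The larger terracotta bowl, loose, 400 g, 124 mm across the rim, 75 mm tall, hollow; inner floor 10 mm above its underside and about 60 mm across, sides sloping out to about 110 mm inside the rim. It stands on a 4 mm steel plate. Origin: centre of its underside, z up. A smaller terracotta bowl (100 mm across, 50 mm tall) and a copper cup nearby are not wanted.
- holder: The tongs' wooden block, fixed, 70 (x) x 100 (y) x 66 mm tall. Origin: centre of its underside, z up. Well in the middle, 26 mm along x, 56 mm along y, its floor 10 mm above the underside; over the top 16 mm the mouth flares about 10 mm on each side. The tongs stand in it with their y along the block's y (at the start, and again at the end).

How it is judged (in metres and radians):
On the way, in this order (a step that is already met when the one before it is completed fails the run):
1. the finial is lifted clear of the board in the tongs (height (world z) of finial above 0.04 m and contact force between tongs and finial above 0.5 N), for 0.2 s.
2. the finial lies or stands inside the larger bowl, let go by the tongs (horizontal distance between finial and bowl below 0.055 m and z of finial in the frame of bowl below 0.055 m and contact force between tongs and finial below 0.1 N), for 0.2 s.
At the end, for the whole second after the job is handed in: Finial at rest in the larger bowl (underside centre within 55 mm of the bowl's axis, under 55 mm above its underside); bowl level within 10 degrees and not lifted; tongs at rest tips down in the block's well (tips within 25 mm of its axis and underside height, leaning under 20 degrees) (horizontal distance between finial and bowl below 0.055 m and z of finial in the frame of bowl below 0.055 m and linear speed of each of finial, tongs below 0.05 m/s and angle between bowl's own z axis and vertical below 0.17 rad and height (world z) of bowl below 0.02 m and horizontal distance between tongs and holder below 0.025 m and z of tongs in the frame of holder below 0.025 m and angle between tongs's own z axis and vertical below 0.35 rad); the robot touches nothing.
It fails at once if the hot finial is touched by the gripper or the arm (contact force between any of the fingers, the arm and finial above 0.3 N).
It also fails if it takes over 51 s, if anything falls off the work surface, if the arm or the gripper's body presses on something with over 40 N, if the wrist force passes 120 N, or if a joint passes its speed limit or range.

## Robot

A 6-joint arm with a two-finger parallel gripper is mounted at the origin on a cart in front of the work surface, level with it; the furniture and walls round the work are solid. World frame = base frame: x ahead of the robot, y to its left, z up, the work surface at z = 0. Lengths are in mm, angles in rad, forces in N, time in s.
With the tool pointing down it reaches from about 275 to 825 mm from the base axis. Payload 5.2 kg.
Tool frame: the origin (TCP) lies at the very end of the fingers, on their centre line; the grasp point (between the pads) lies 19 mm behind it; z points along the fingers, y is the direction in which the jaws open and shut (so a half turn about z gives the same grasp; the last joint's range is limited). The gripper opens to 93 mm and grips with 3 to 60 N. Pads are 15 mm wide; open, the fingers measure 128 mm over their backs; the gripper's body (75 mm by 188 mm) begins 65 mm behind the grasp point.
Start: joints at [1.06, 0.259, 1.535, -0, 1.348, -0.203], TCP at [166.607, 524.163, 218.653] pointing down, gripper open.
Joint ranges: [-3.14, 3.14], [-0.91, 2.08], [0.19, 2.58], [-1.22, 4.36], [0.22, 2.71], [-3.12, 3.12]. Speed limits (rad/s): [2.57, 2.57, 3.14, 3.14, 3.14, 3.14].

## Interface

Orientations are given as [roll, pitch, yaw] about the fixed x, y, z axes, in that order (R = Rz(yaw) Ry(pitch) Rx(roll)).
In Python, from bench import robot gives the robot as it stands. The module is installed in compiled form; this text tells all that it offers. Calls block until the motion is done:
- robot.move_ptp(position, orientation): joint-space move of the TCP to a pose.
- robot.move_linear(position, ori=None, speed=150, f_stop=None): straight line of the TCP; ori=None keeps the orientation; speed is the mean speed in mm/s. With f_stop (N) it stops when the force on the tool has changed by that much, and returns True; else False.
- robot.move_j(angles): joint-space move.
- robot.move_gripper(opening): opening from 0.0 (shut) to 1.0 (fully open); the grip force is fixed at half the most; returns when the fingers have stopped.
- robot.sleep(seconds).
- robot.inverse_kinematics(position, orientation): joint angles nearest the present ones, or None.
- robot.get_image(name): name is "scene" or "top"; returns a dict with "img" (420x560x3 uint8, blue, green, red), "fovy" (degrees; the focal length in pixels is half the picture's height over the tangent of half this angle, whatever the lens; pixels are square), "cx", "cy" (the principal point, pixels), "k1" (the pictures are not rectified: a ray, as slopes to the right and down, at radius r is drawn at 1 + k1 r^2 times it, then the intrinsics apply), "eye" and "orientation" of the camera in the world. Camera axes: x right, y down, z forward; pixel columns grow to the right and rows downward; lengths in mm; the calibration is good to about 2 mm. A picture is of the moment at which its call begins. There is no depth.
A pose or a line that the arm cannot do raises robot.MotionError and nothing moves.
- robot.hand_in(): hands the job in, once; it reports no verdict.
Readings, each from a call of its own:
- robot.current_t(): time.
- robot.current_qpos(): joint angles.
- robot.current_joint_vel(): joint speeds.
- robot.current_joint_efforts(): joint torques, N m.
- robot.current_tcp_pos(): TCP position.
- robot.current_eef_rot(): TCP orientation.
- robot.current_contact_force(): force on the tool from outside, world axes, zero at the start.
- robot.current_ft_torque(): the same for the moment, N m.
- robot.current_gripper_width(): opening from 0.0 (shut) to 1.0 (fully open).
Only numpy, scipy, OpenCV 4.12 (cv2) and the standard library are available. Lean on these libraries where they do the work, as an engineer would, in place of code of your own. Each camera call takes 0.05 s, during which the arm holds its last target.

## Working session

There is one attempt and no reset: what is moved stays moved. The work goes in short steps, each a Python script; the robot and the scene stay as the last script left them, time stands still between calls to the robot, and variables do not carry over. Pictures are saved under pics/ and viewed, and the job is handed in when it is done.

```bash
mkdir -p pics
cat > h.py <<'E'
import numpy as np, cv2
from bench import robot
from scipy.spatial.transform import Rotation as R
def cam(n):
    return robot.get_image(n)
def Rm(o):
    return R.from_euler('xyz',o).as_matrix()
def ray(c,u,v):
    f=c['img'].shape[0]/2/np.tan(np.radians(c['fovy'])/2)
    d=np.array([(u-c['cx'])/f,(v-c['cy'])/f]); s=d.copy()
    for _ in range(30): s=d/(1+c['k1']*(s@s))
    return np.array(c['eye']),Rm(c['orientation'])@np.array([s[0],s[1],1.])
def onplane(c,u,v,z):
    e,d=ray(c,u,v); return e+d*(z-e[2])/d[2]
def proj(c,p):
    f=c['img'].shape[0]/2/np.tan(np.radians(c['fovy'])/2)
    q=Rm(c['orientation']).T@(np.array(p,float)-np.array(c['eye'])); s=q[:2]/q[2]; s=s*(1+c['k1']*(s@s))
    return s*f+np.array([c['cx'],c['cy']])
E
python3 - <<'E'
from h import *
for n in('scene','top'):
    c=cam(n); cv2.imwrite(f'pics/{n}0.png',c['img']); np.save(f'{n}0.npy',c,allow_pickle=True)
    print({k:v for k,v in c.items() if k!='img'})
print(robot.current_t(),robot.current_eef_rot(),robot.current_gripper_width())
E
```

```text
{'fovy': 45.413502405134814, 'cx': 280.8486631117957, 'cy': 212.3716356717936, 'k1': -0.09141342685019394, 'eye': array([  -8.74870237, -799.48322045,  570.63925572]), 'orientation': array([-2.13079274,  0.01139415, -0.73885557])}
{'fovy': 49.79836949963104, 'cx': 276.7629599161512, 'cy': 216.93737562075734, 'k1': -0.13114817844947932, 'eye': array([ 341.98356366, -201.06694432,  954.09651568]), 'orientation': array([-2.95634528, -0.01469576, -1.57306058])}
0.1 [-3.14002128e+00 -2.93170109e-04  2.83380970e+00] 0.9964813213250007
```

View pics/scene0.png

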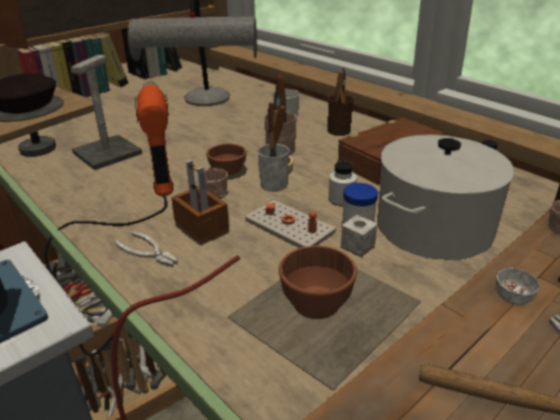

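View pics/top0.png

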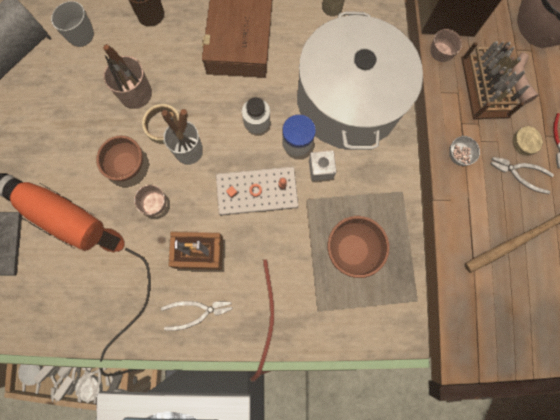

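The scene view shows the finial at the near end of the row, about (312,222), or (283,184) in the top view. The block is at top (195,250) and the larger bowl is on the plate at top (358,247). I'll zoom in.

Run:
```python
from h import *
c=np.load('top0.npy',allow_pickle=True).item();s=np.load('scene0.npy',allow_pickle=True).item()
a=cv2.resize(c['img'][160:280,155:315],None,fx=5,fy=5,interpolation=2); cv2.imwrite('pics/t1.png',a)
b=cv2.resize(s['img'][150:270,160:340],None,fx=4.4,fy=4.4,interpolation=2); cv2.imwrite('pics/s1.png',b)
```

```text
(no output)
```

View pics/t1.png

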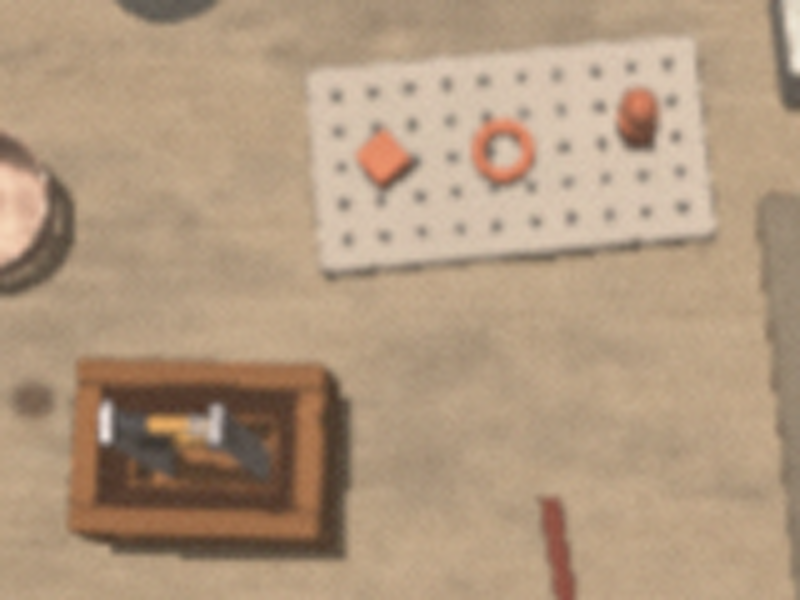

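View pics/s1.png

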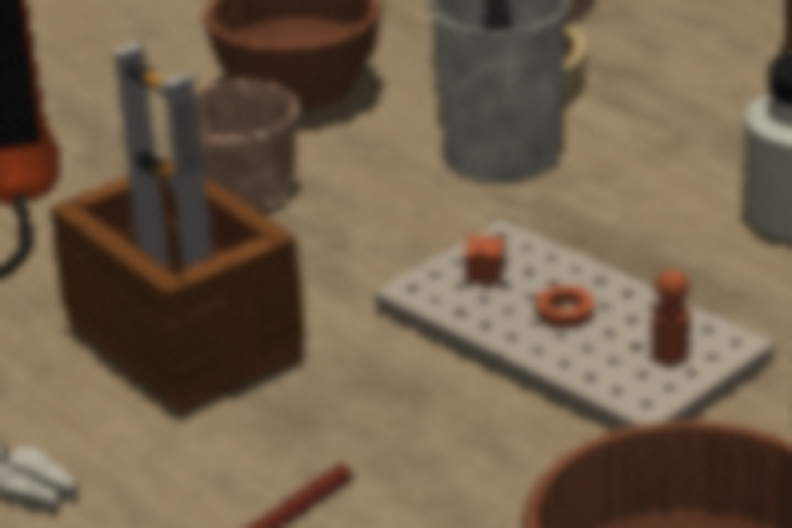

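Run:
```python
from h import *
c=np.load('top0.npy',allow_pickle=True).item();s=np.load('scene0.npy',allow_pickle=True).item()
T=lambda x,y:(155+(x+.5)/5-.5,160+(y+.5)/5-.5); S=lambda x,y:(160+x/4.4,150+y/4.4)
np.set_printoptions(precision=1,suppress=True)
print('tongs tops top',[onplane(c,*T(*p),145) for p in((107,422),(217,423))])
print('tongs tops scene',[onplane(s,*S(*p),145) for p in((130,50),(180,83))])
q=[onplane(c,*T(*p),66) for p in((80,360),(328,368),(318,540),(72,530))]
print('holder',q,np.mean(q,0)); 
q=[onplane(s,*S(*p),66) for p in((55,208),(170,290),(298,238))]
print('holder scene',q,(q[0]+q[2])/2)
q=[onplane(c,*T(*p),12) for p in((307,73),(693,38),(715,234),(324,270))]
print('board',q,np.mean(q,0))
def tri(a,b):
    e1,d1=ray(c,*a);e2,d2=ray(s,*b)
    A=np.stack([d1,-d2],1);t=np.linalg.lstsq(A,e2-e1,rcond=None)[0]
    p,r=e1+t[0]*d1,e2+t[1]*d2; return (p+r)/2,np.linalg.norm(p-r)
print('ball tri',tri(T(637,104),S(673,283)))
print('ball z48',onplane(c,*T(637,104),48),onplane(s,*S(673,283),48))
print('foot bottom scene z12',onplane(s,*S(670,358),12))
for n,k in(('t',c),('s',s)):
  h=cv2.cvtColor(k['img'],cv2.COLOR_BGR2HSV)
  m=((h[...,0]<9)&(h[...,1]>120)&(h[...,2]>80)).astype(np.uint8)
  num,l,st,ce=cv2.connectedComponentsWithStats(m)
  for i in range(1,num):
    if st[i,4]>25: print(n,st[i],ce[i])
```

```text
tongs tops top [array([443.8, -31.2, 145. ]), array([443.5, -71.2, 145. ])]
tongs tops scene [array([441.6, -37.1, 145. ]), array([439.4, -78.7, 145. ])]
holder [array([478.6,  -2.8,  66. ]), array([ 475.5, -102.1,   66. ]), array([407.3, -99.5,  66. ]), array([410.8,  -2.1,  66. ])] [443.1 -51.6  66. ]
holder scene [array([409.4,  -8.9,  66. ]), array([ 408.1, -103.5,   66. ]), array([ 474.2, -106.9,   66. ])] [441.8 -57.9  66. ]
board [array([612.4, -84.2,  12. ]), array([ 628.3, -251.2,   12. ]), array([ 541.4, -259.8,   12. ]), array([525.7, -93.6,  12. ])] [ 576.9 -172.2   12. ]
ball tri (array([ 589.5, -226.1,   47. ]), np.float64(1.0677155703692938))
ball z48 [ 588.8 -225.8   48. ] [ 588.9 -227.4   48. ]
foot bottom scene z12 [ 584.2 -231.3   12. ]
t [553 113   7  31 136] [556.1 128.2]
t [   9  183   94   66 3014] [ 53.9 213.8]
t [114 239  10  12  40] [118.9 245.9]
t [256 261  17 116 276] [267.3 317.8]
s [ 137   84   30   49 1086] [151.3 108. ]
s [150 135  12   9  82] [155.4 139.6]
s [154 183  19  12 159] [163.3 188.2]
s [124 256 115  58 352] [184.1 286. ]
s [ 63 282  12   8  37] [ 68.8 285.3]
s [ 70 283  21  15 114] [ 80.4 289.7]
```

Run:
```python
from h import *
c=np.load('top0.npy',allow_pickle=True).item();s=np.load('scene0.npy',allow_pickle=True).item()
np.set_printoptions(precision=1,suppress=True)
T=lambda x,y:(155+(x+.5)/5-.5,160+(y+.5)/5-.5); S=lambda x,y:(160+(x+.5)/4.4-.5,150+(y+.5)/4.4-.5)
def tri(a,b):
    e1,d1=ray(c,*a);e2,d2=ray(s,*b)
    A=np.stack([d1,-d2],1);t=np.linalg.lstsq(A,e2-e1,rcond=None)[0]
    p,r=e1+t[0]*d1,e2+t[1]*d2; return (p+r)/2,np.linalg.norm(p-r)
print('tongs',tri(T(107,422),S(130,50)),tri(T(217,423),S(180,83)))
img=c['img']; h=cv2.cvtColor(img,cv2.COLOR_BGR2HSV)
m=((h[...,0]<13)&(h[...,1]>95)).astype(np.uint8)
m[:, :310]=0;m[:,405:]=0;m[:205]=0;m[300:]=0
m=cv2.morphologyEx(m,cv2.MORPH_CLOSE,np.ones((5,5)))
cn=max(cv2.findContours(m,0,1)[0],key=cv2.contourArea); cn=cv2.convexHull(cn)
el=cv2.fitEllipse(cn);print(el)
P=np.array([onplane(c,*p[0],79) for p in cn.astype(float)])
A=np.c_[2*P[:,:2],np.ones(len(P))];w=np.linalg.lstsq(A,(P[:,:2]**2).sum(1),rcond=None)[0]
print('bowl',w[:2],np.sqrt(w[2]+w[0]**2+w[1]**2), onplane(c,*el[0],79))
for n,p,z in(('pot centre',(360,70),150),('pot near',(350,127),150),('jar',(323,163),45),('bluelid',(299,131),80),('potscene',(0,0),0)):print(n,onplane(c,*p,z))
# heights by triangulation
for n,a,b in(('pot knob',(366,60),(449,146)),('blue lid',(299,131),(360,194)),('pot left rim lug',(343,140),(386,202)),('whitejar',(322,160),(360,229)),('black lid',(256,107),(343,169))):print(n,tri(a,b))
o=img[195:300,300:415].copy();cv2.drawContours(img,[cn.astype(int)],-1,(0,255,0),1);cv2.imwrite('pics/b1.png',cv2.resize(img[130:310,250:420],None,fx=3.3,fy=3.3))
```

```text
tongs (array([444.3, -30.8, 142.7]), np.float64(0.48169804632664015)) (array([443.9, -70.5, 141.2]), np.float64(0.2566309624214986))
((357.95562744140625, 246.4547576904297), (60.656246185302734, 62.38761520385742), 134.7516632080078)
bowl [ 447.9 -373.6] 60.81681477462896 [ 447.2 -373.2   79. ]
pot centre [ 787.4 -378.   150. ]
pot near [ 666.6 -352.8  150. ]
jar [ 627.7 -312.3   45. ]
bluelid [ 685.1 -260.3   80. ]
potscene [1096.5  505.7    0. ]
pot knob (array([ 789.6, -382.4,  182.9]), np.float64(2.8009155693412566))
blue lid (array([ 689.3, -260.7,   68. ]), np.float64(1.1627295744505928))
pot left rim lug (array([ 658.1, -346.3,   99.7]), np.float64(2.071003200708137))
whitejar (array([ 636.4, -310.4,   32.9]), np.float64(4.2075529536145355))
black lid (array([ 740.1, -170.7,   72.8]), np.float64(2.4770300947378225))
```

View pics/b1.png

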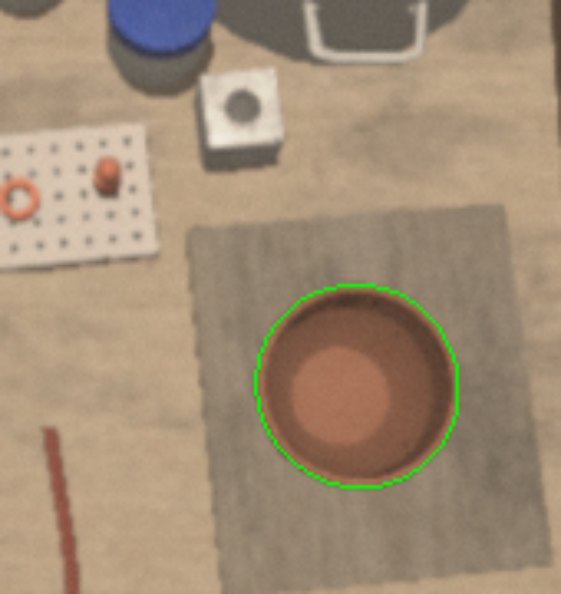

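Run:
```python
from h import *
for yaw in(-0.02,np.pi-0.02):
  for p in((443.5,-51.3,99),(589,-226,105),(447.5,-373.4,112),(447.5,-373.4,200)):
    q=robot.inverse_kinematics(p,[np.pi,0,yaw]);print(yaw,p,None if q is None else np.round(q,2))
o=[np.pi,0,np.pi-0.02]
robot.move_ptp([443.5,-51.3,240],o)
robot.move_linear([443.5,-51.3,99],speed=120,f_stop=8)
print(robot.current_tcp_pos(),robot.current_contact_force(),robot.current_t())
c=cam('scene');cv2.imwrite('pics/s2.png',cv2.resize(c['img'][90:270,100:340],None,fx=3.3,fy=3.3))
```

```text
-0.02 (443.5, -51.3, 99) [-0.37  0.2   1.94 -0.    1.    1.22]
-0.02 (589, -226, 105) [-0.54  0.49  1.48 -0.    1.17  1.05]
-0.02 (447.5, -373.4, 112) [-0.89  0.41  1.6  -0.    1.14  0.7 ]
-0.02 (447.5, -373.4, 200) [-0.89  0.33  1.48 -0.    1.33  0.7 ]
3.121592653589793 (443.5, -51.3, 99) [-0.37  0.2   1.94  0.    1.   -1.92]
3.121592653589793 (589, -226, 105) [-0.54  0.49  1.48  0.    1.17 -2.09]
3.121592653589793 (447.5, -373.4, 112) [-0.89  0.41  1.6   0.    1.14 -2.44]
3.121592653589793 (447.5, -373.4, 200) [-0.89  0.33  1.48  0.    1.33 -2.44]
[444.02705819 -51.45191265  99.58347657] [-0.92358385  0.38805498  1.16164191] 3.7083
```

View pics/s2.png

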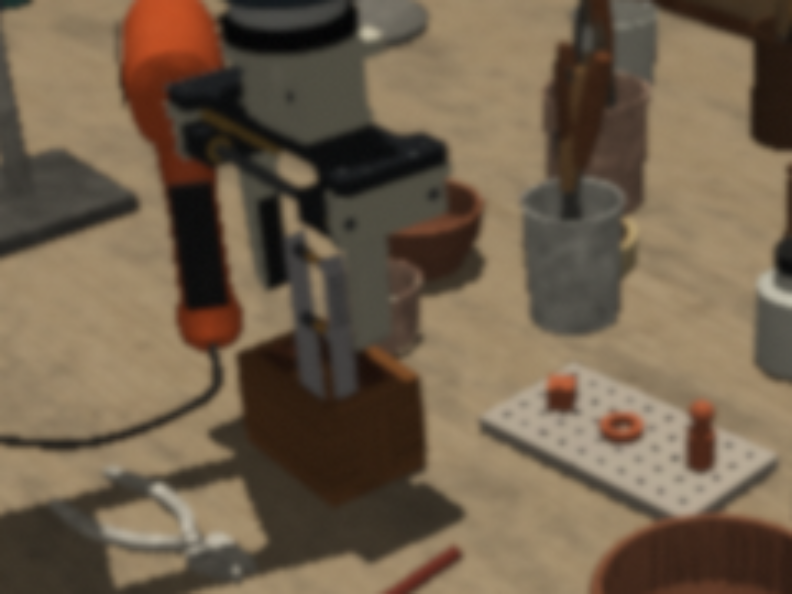

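The fingers straddle the tongs, at (265,240) and (370,290), with the tongs at about (320,270). Closing to 40 mm.

Run:
```python
from h import *
robot.move_gripper(40/93.)
print(robot.current_gripper_width()*93,robot.current_tcp_pos(),robot.current_contact_force())
robot.move_linear([443.5,-51.3,125],speed=60)
print(robot.current_contact_force())
robot.move_linear([443.5,-51.3,240],speed=150)
print(robot.current_gripper_width()*93,robot.current_contact_force(),robot.current_t(),robot.current_tcp_pos())
for n in('scene','top'):
    c=cam(n);np.save(n+'3.npy',c,allow_pickle=True);
    cv2.imwrite(f'pics/{n}3.png',cv2.resize(c['img'][60:240,100:340] if n=='scene' else c['img'][150:300,120:320],None,fx=3.3,fy=3.3))
```

```text
40.215463053433574 [443.53809676 -51.394678    98.99496605] [-0.06379192 -0.4234052  -0.63691835]
[-0.26572946 -0.54816673 -0.8797498 ]
40.725938192388554 [ 0.03895918  0.28182223 -0.99684152] 6.2333 [442.85319342 -51.08110003 239.01064154]
```

View pics/scene3.png

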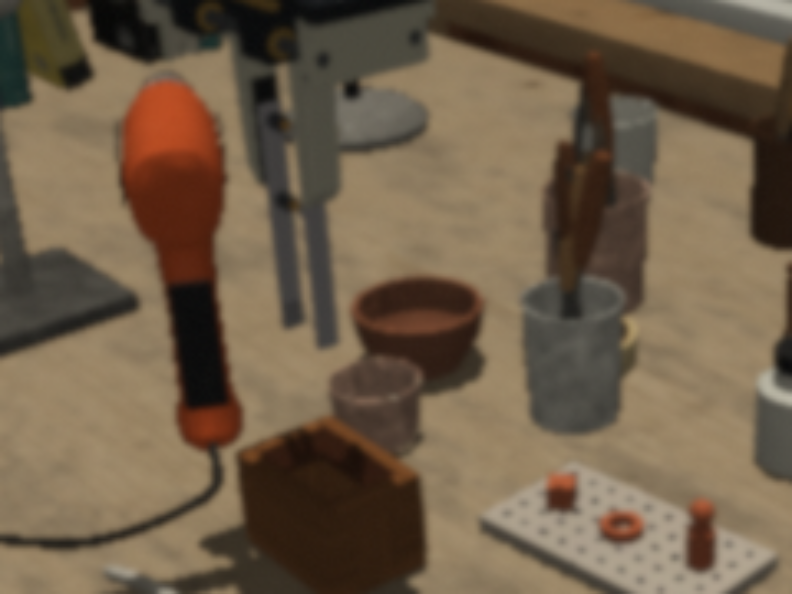

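View pics/top3.png

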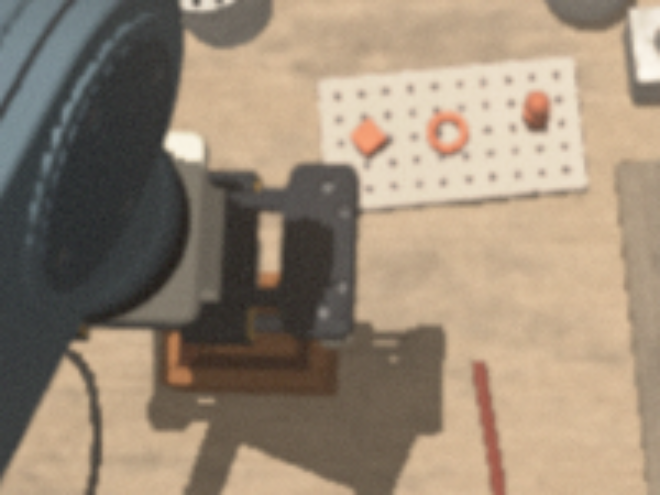

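Run:
```python
from h import *
c=np.load('scene3.npy',allow_pickle=True).item()
p0=robot.current_tcp_pos();print(p0)
for dz in (-89,):
  for sg in(1,-1):
    p=p0+np.array([0,18*sg,dz]);print(p,proj(c,p), proj(c,p+[10,0,0]))
for px in((292,325),(326,346)):
    u,v=100+px[0]/3.3,60+px[1]/3.3
    e,d=ray(c,u,v); y=p0[1]+(18 if px[0]<300 else -18); print(u,v,e+d*(y-e[1])/d[1])
```

```text
[442.78510323 -51.04007819 238.79659902]
[442.78510323 -33.04007819 149.79659902] [188.63859541 158.26572116] [192.97447814 156.68589892]
[442.78510323 -69.04007819 149.79659902] [199.23107791 164.30936944] [203.61618501 162.65669105]
188.4848484848485 158.4848484848485 [442.39055238 -33.04007819 149.46282268]
198.7878787878788 164.84848484848487 [441.69436909 -69.04007819 149.04720019]
```

Run:
```python
from h import *
o=[np.pi,0,np.pi-0.02]
X,Y=589.2,-225.8
robot.move_ptp([X,Y,240],o)
robot.sleep(.2);print(robot.current_tcp_pos(),robot.current_gripper_width()*93)
robot.move_linear([X,Y,165],speed=120)
robot.sleep(.2);print(robot.current_tcp_pos(),robot.current_t())
for n in('scene','top'):
    c=cam(n);np.save(n+'4.npy',c,allow_pickle=True)
    cv2.imwrite(f'pics/{n}4.png',cv2.resize(c['img'][120:270,220:400] if n=='scene' else c['img'][130:250,190:350],None,fx=4.4,fy=4.4,interpolation=2))
```

```text
[ 588.89419793 -224.44239809  240.87430494] 40.45146662292833
[ 589.73570723 -226.11696448  166.12779018] 8.4167
```

View pics/scene4.png

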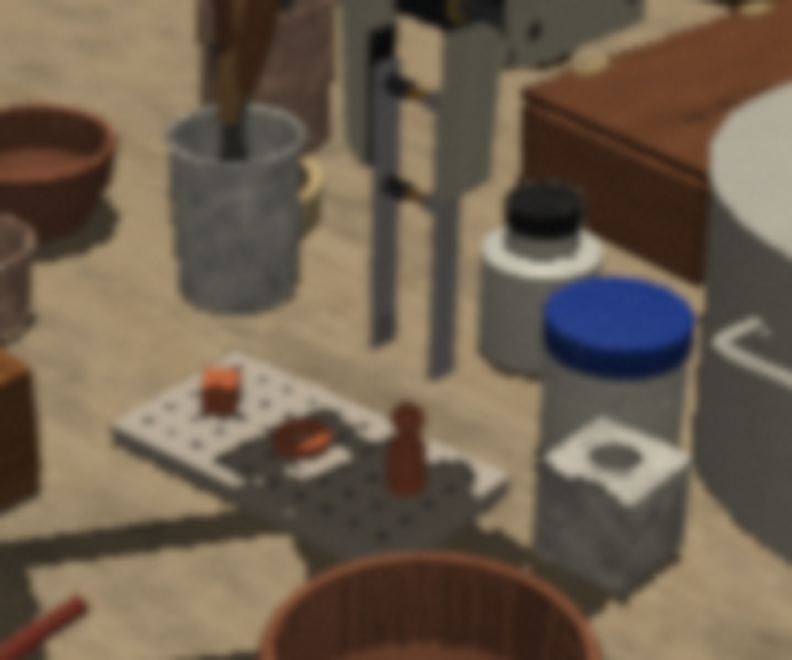

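View pics/top4.png

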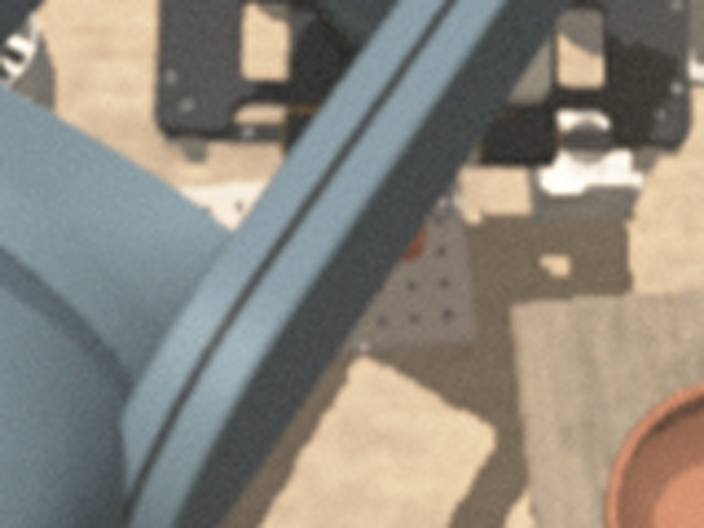

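Run:
```python
from h import *
c=np.load('scene4.npy',allow_pickle=True).item()
S=lambda x,y:(220+(x+.5)/4.4-.5,120+(y+.5)/4.4-.5)
p=robot.current_tcp_pos();print(p)
print(onplane(c,*S(382,345),p[2]-89.3),onplane(c,*S(440,376),p[2]-89.3))
print(onplane(c,*S(407,419),48), onplane(c,*S(407,492),12))
```

```text
[ 589.52746811 -225.9913832   165.7503288 ]
[ 589.37530775 -208.29792305   76.4503288 ] [ 588.95251056 -244.16225144   76.4503288 ]
[ 586.38076899 -227.60004182   48.        ] [ 583.82508094 -231.23204883   12.        ]
```

The tips are centred over the ball to within about 2 mm. Descending.

Run:
```python
from h import *
X,Y=588.8,-226.0
print(robot.move_linear([X,Y,106.5],speed=60,f_stop=4))
robot.sleep(.2);print(robot.current_tcp_pos(),robot.current_contact_force(),robot.current_gripper_width()*93)
c=cam('scene');cv2.imwrite('pics/s5.png',cv2.resize(c['img'][120:270,220:400],None,fx=4.4,fy=4.4,interpolation=2))
```

```text
False
[ 589.01610904 -226.11756426  106.95128939] [ 0.08205929 -0.3203696  -1.34270888] 40.53361427496244
```

View pics/s5.png

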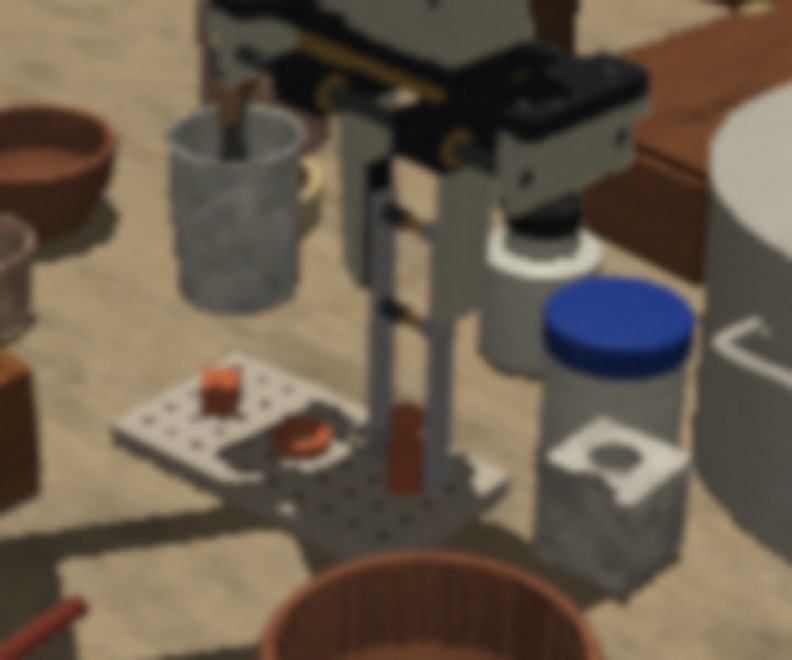

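The arms straddle the finial, with tips at (380,440) and (435,490) and the foot at (405,470). Next I squeeze and lift.

Run:
```python
from h import *
robot.move_gripper(20/93.)
print(robot.current_gripper_width()*93,robot.current_contact_force(),robot.current_tcp_pos())
robot.move_linear([588.8,-226,215],speed=80)
robot.sleep(.3);print(robot.current_gripper_width()*93,robot.current_contact_force(),robot.current_t())
c=cam('scene');np.save('scene6.npy',c,allow_pickle=True);cv2.imwrite('pics/s6.png',cv2.resize(c['img'][90:240,220:400],None,fx=4.4,fy=4.4,interpolation=2))
```

```text
24.640011738313973 [ 0.14530868  0.18833369 -0.2904236 ] [ 588.8308671  -226.0566606   106.59416268]
25.05685339156589 [ 0.34751182 -0.33732279 -1.23723754] 12.1083
```

View pics/s6.png

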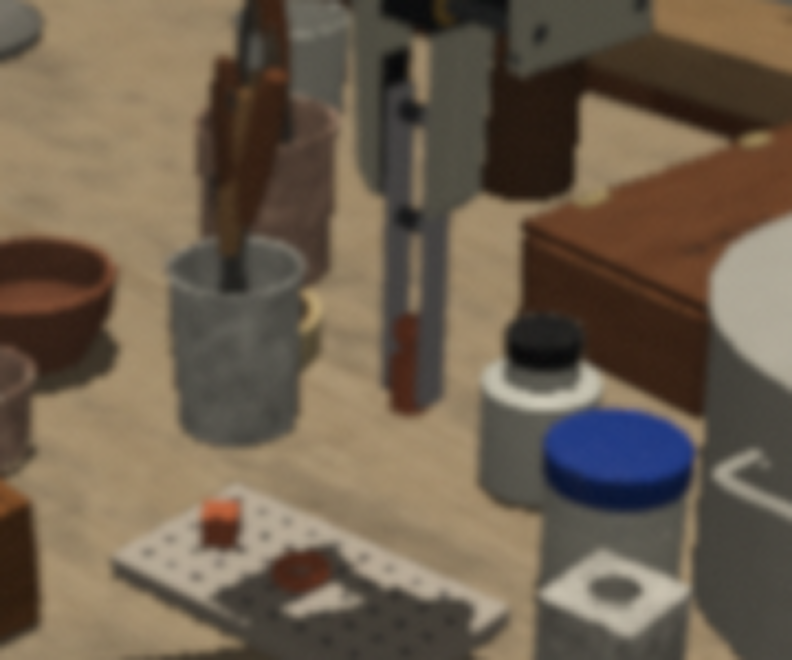

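Run:
```python
from h import *
X,Y=447.5,-373.4
robot.move_linear([X,Y,215],speed=120)
robot.sleep(.3);print(robot.current_tcp_pos(),robot.current_gripper_width()*93)
print(robot.move_linear([X,Y,111.5],speed=60,f_stop=5))
robot.sleep(.2);print(robot.current_tcp_pos(),robot.current_contact_force(),robot.current_t())
for n in('scene','top'):
    c=cam(n)
    cv2.imwrite(f'pics/{n}7.png',cv2.resize(c['img'][180:340,220:400] if n=='scene' else c['img'][190:310,290:430],None,fx=4.4,fy=4.4,interpolation=2))
```

```text
[ 447.67045166 -373.19299792  214.99560117] 24.963023646105484
False
[ 447.56349763 -373.47864776  111.69261919] [-0.27725744 -1.02693216 -1.97110166] 16.3833
```

View pics/scene7.png

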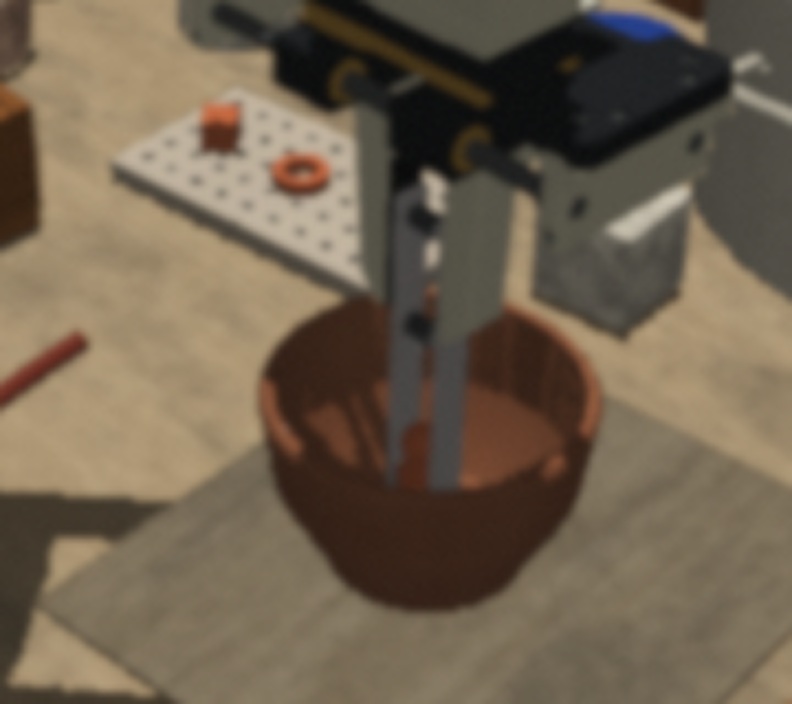

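View pics/top7.png

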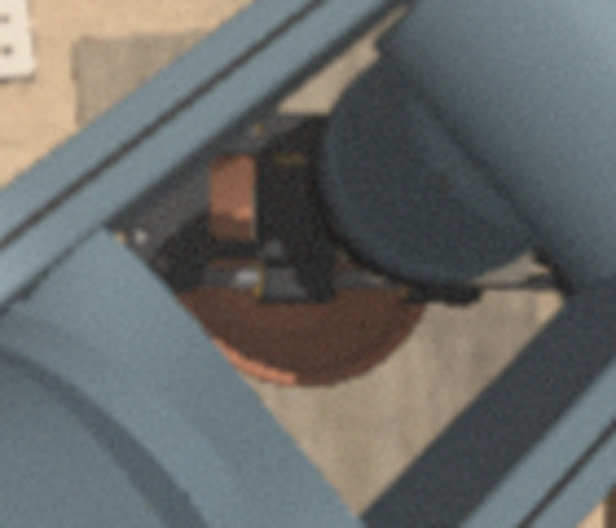

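The finial, at scene (413,460), is inside the bowl. Releasing it there.

Run:
```python
from h import *
robot.move_gripper(40/93.)
robot.sleep(.4);print(robot.current_gripper_width()*93,robot.current_contact_force())
robot.move_linear([447.5,-373.4,150],speed=50)
robot.move_linear([447.5,-373.4,240],speed=120)
robot.move_ptp([443.5,-51.4,240],[np.pi,0,np.pi-0.02])
robot.sleep(.4);print(robot.current_gripper_width()*93,robot.current_contact_force(),robot.current_tcp_pos(),robot.current_t())
for n in('scene','top'):
    c=cam(n);np.save(n+'8.npy',c,allow_pickle=True)
    cv2.imwrite(f'pics/{n}8.png',cv2.resize(c['img'][90:330,130:400] if n=='scene' else c['img'][190:310,290:430],None,fx=2.5,fy=2.5,interpolation=2))
```

```text
40.14562675523688 [-0.19534953  0.03191569 -1.40196391]
39.768445348833914 [-0.18108582 -0.88127479 -0.83571412] [443.58118307 -51.86049833 239.88158752] 20.8333
```

View pics/scene8.png

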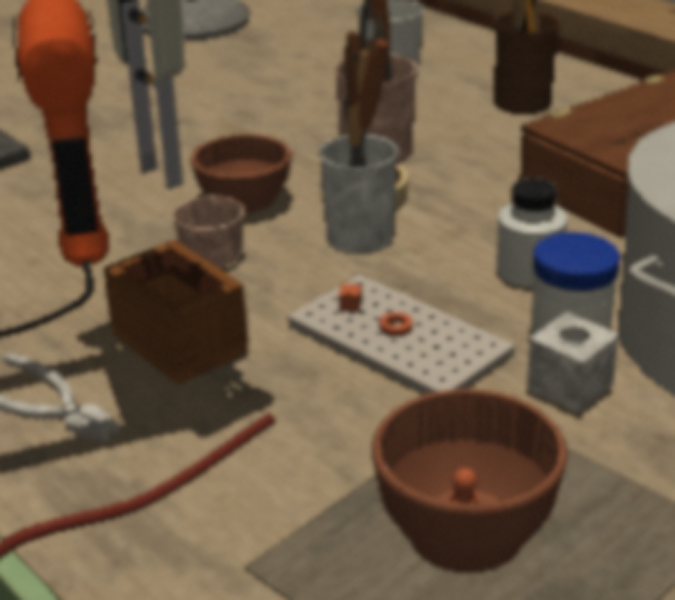

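View pics/top8.png

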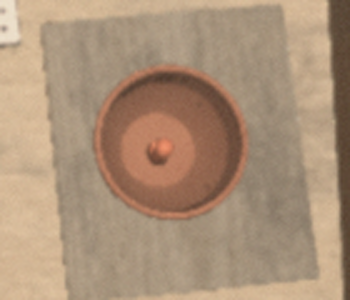

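The finial stands in the middle of the bowl: ball at top crop (159,150), scene (465,480). Next I check the tips, then stow the tongs.

Run:
```python
from h import *
c=np.load('scene8.npy',allow_pickle=True).item(); p=robot.current_tcp_pos()
for a in((148,169),(173,185)): print(onplane(c,130+a[0]/2.5-.3,90+a[1]/2.5-.3,p[2]-89.3))
X,Y=443.5,-51.6
robot.move_linear([X,Y,168],speed=120)
print(robot.move_linear([X,Y,99.5],speed=50,f_stop=6))
robot.sleep(.2);print(robot.current_tcp_pos(),robot.current_contact_force(),robot.current_t())
c=cam('scene');cv2.imwrite('pics/s9.png',cv2.resize(c['img'][90:270,100:340],None,fx=3.3,fy=3.3))
```

```text
[444.60870158 -31.34440307 150.65027333]
[442.87568481 -67.9531404  150.65027333]
False
[443.61863422 -51.63160412  99.69663589] [ 0.32285474  0.06104917 -1.06325753] 23.4
```

View pics/s9.png

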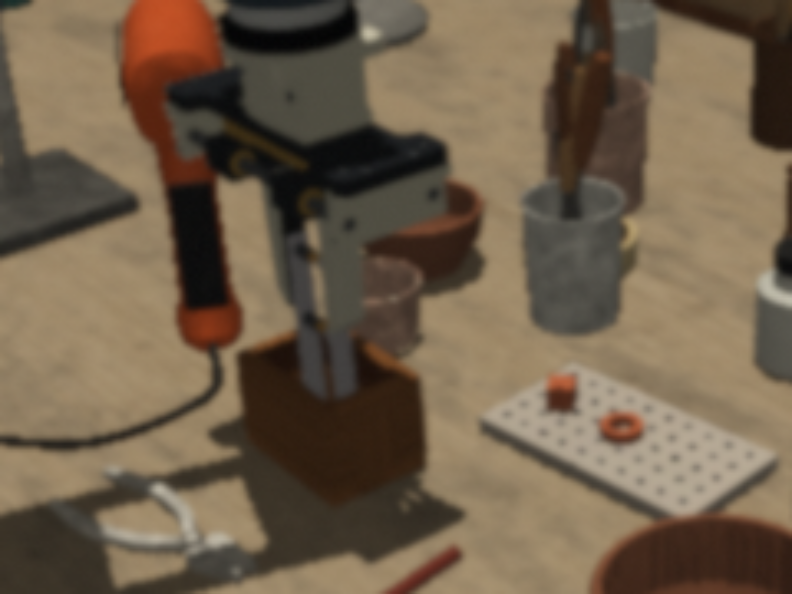

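Run:
```python
from h import *
robot.move_gripper(1.0)
robot.sleep(.3);print(robot.current_gripper_width()*93,robot.current_contact_force())
robot.move_linear([443.5,-51.6,280],speed=100)
robot.move_ptp([250,300,280],[np.pi,0,2.83])
robot.sleep(.3);print(robot.current_t())
for n in('scene','top'):
    c=cam(n)
    cv2.imwrite(f'pics/{n}10.png',cv2.resize(c['img'][90:330,130:400] if n=='scene' else c['img'][150:310,150:430],None,fx=2.5,fy=2.5,interpolation=2))
    np.save(n+'10.npy',c,allow_pickle=True)
```

```text
93.38646704042822 [-0.12388035 -0.31866829  0.05843644]
28.475
```

View pics/scene10.png

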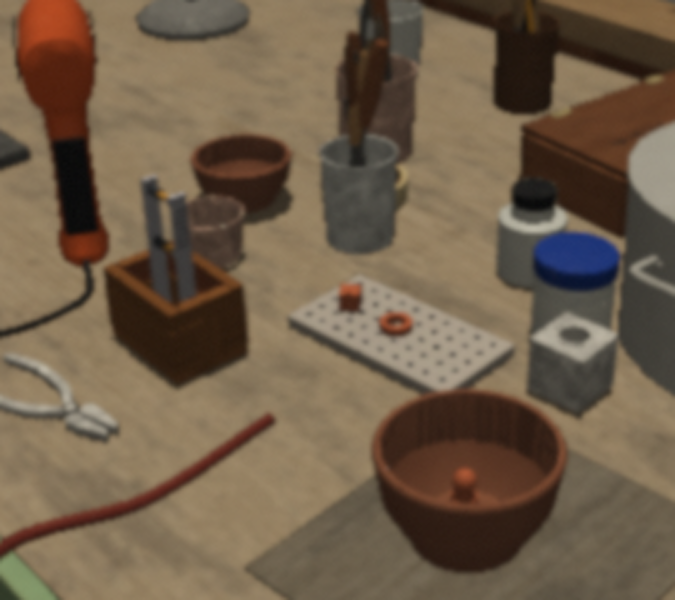

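View pics/top10.png

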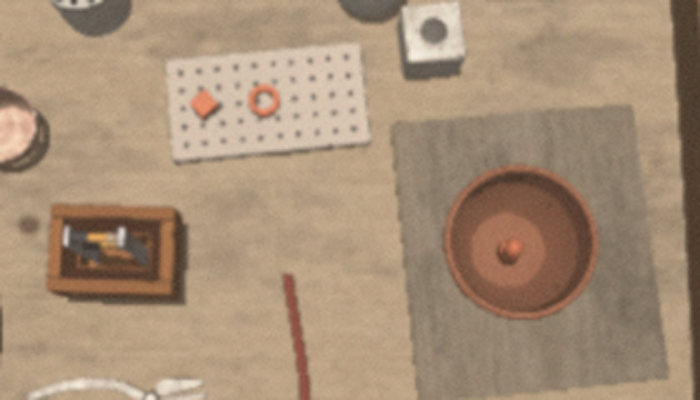

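The tongs stand upright in the well, with their tops at scene (150,180) and (180,197), where they stood at the start. The finial stands in the level bowl at top (511,250). Handing in.

```bash
python3 -c "
from h import *
robot.hand_in();print(robot.current_t())"
```

```text
the job is handed in; nothing more can be done
the job is handed in; nothing more can be done
```

I used the tongs to carry the finial into the larger bowl, stood them back in the well of their block, and handed the job in at about 28.5 s of the 51 s allowed. The gripper only ever held the tongs, with the fingertips about 89 mm above their tips.

- **Last pictures:** the finial stands upright near the centre of the bowl, which is level and has not moved. The tongs stand upright in the well, and the arm is clear of everything. I judged these by eye and did not re-measure them. `hand_in` gave no verdict.
- **Disagreements:** at the start, the scene camera put the tongs and block about 6 mm off in y from the top camera, from hand-picked edge pixels. I used the top camera. Later checks in the scene view put the tips within about 2 mm of where they should be.
- **Forces:** the tool force readings stayed around 2 N, and none of the force-limited moves (stops set at 4–8 N) was triggered.

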